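# Clamp a test panel in the small screw press

### The arm

A 6-joint arm with a two-finger parallel gripper is mounted at the origin on a cart in front of the work surface, level with it; the furniture and walls round the work are solid. World frame = base frame: x ahead of the robot, y to its left, z up, the work surface at z = 0. Lengths are in m, angles in degrees, forces in N, time in s.
With the tool pointing down it reaches from about 0.375 to 0.9 m from the base axis. Payload 3.1 kg.
Tool frame: the origin (TCP) lies at the very end of the fingers, on their centre line; the grasp point (between the pads) lies 19 mm behind it; z points along the fingers, y is the line along which they close (so a half turn about z gives the same grasp; the last joint's range is limited). The gripper opens to 87 mm and grips with 3 to 60 N. Pads are 19 mm wide; open, the fingers measure 117 mm over their backs; the gripper's body (75 mm by 190 mm) begins 51 mm behind the grasp point.
Start: joints at [-78.295, 30.224, 82.088, -0, 67.689, -10.227], TCP at [0.233, -0.58, 0.199] pointing down, gripper open.
Joint ranges: [-176.69, 176.69], [-43.24, 126.21], [12.49, 139.97], [-82, 262], [0, 151.66], [-163.58, 163.58]. Speed limits (degrees/s): [159.86, 159.86, 180, 180, 180, 180].

### API

Orientations are given as a 3x3 rotation matrix whose columns are the frame's x, y, z axes.
In Python, from rig import bot gives the robot as it stands.
- The arm moves only by the tool move_arm, never from a script. Its argument "increments" is a list of rows, each an object with "xyz": the shift along the tool's x, y, z in mm, a list of three; "roll": the turn about the tool's z in rad; "grip": the opening in per cent of the stroke, from 0 (shut) to 100 (fully open). A call has 1 to 5 rows; each row shifts and turns the commanded pose from where the row before left it, along the tool's axes as they then stand; what a row does not reach is not made up. A row lasts 1/12 s, in which the tool goes at most 41.7 mm and 7.16 degrees, less where a joint would pass 70% of its speed; a pose out of reach is approached as far as the arm can. A call is refused whole if a number of a shift passes 41.7 or a number of a turn 0.125, either way. A call with a gripper value outside its range is refused whole. The fingers move at their own pace and stop on an object; the grip force is fixed at half the most. Time passes only in rows, so rows that do not move let the fingers close. It gives the time, the measured TCP pose, the force, the opening and the grip force at its end, in the units of the state.
- bot.read_state(): the state, without advancing time (a new reading comes with each control period).
- bot.capture(name): name is "side" or "top"; returns (picture, depth): 420x560x3 uint8, red, green, blue; 420x560 float32, m along the optical axis (not along the pixel's ray), 0 where there is no reading.
- bot.camera_model(name): a dict with "intrinsics" (3x3 intrinsics, pixels), "rvec" (rotation vector, rad) and "tvec" (3), from world to camera coordinates, as OpenCV has them. Camera axes: x right, y down, z forward; pixel columns grow to the right and rows downward; lengths in m; the calibration is good to about 2 mm. A picture is of the moment at which its call begins. camera_model takes no time and is no camera call.
- bot.hand_in(): hands the job in; it is judged then, once.
Trained networks look in the newest picture that a camera, given by its name, has taken for a name from the list of things; names that differ only in an ending like _2 or _b are one class to them, and where a whole thing is asked for, a point or a joint stands for the part that bears it (a point fixed in the world has none). Each returns a list of dicts, best first, with "conf" (0 to 1); they miss things now and then, are a little off and sometimes report something else, mostly with a low value. They report only what shows in the picture. A call takes as long as a camera call.
- bot.spot_in(label, camera): "at" ([x, y, z] in m, in the coordinates of the camera as it stood for that picture, good to about 4 mm: the middle of the surface that is visible of it).
- bot.trace(label, camera): "mask" (420x560 bool, what is visible of it).
The state is a dict: "time_s": time; "joint_positions": joint angles; "qvel": joint speeds; "tau": joint torques, N m; "position": TCP position; "tcp_rot": TCP orientation; "force": force on the tool from outside, world axes, zero at the start; "moment": the same for the moment, N m; "opening": opening from 0.0 (shut) to 1.0 (fully open); "grasp_force": force on a finger pad.
Only numpy, scipy, OpenCV 4.12 (cv2) and the standard library are available. Lean on these libraries where they do the work, as an engineer would, in place of code of your own. Each camera call takes 0.05 s, during which the arm holds its last target. There are 200 camera calls.

### The job

Push the little gesso-faced test panel gently along the bed of the small press until it is fully home against the stop at the back. Then reach down into the guard ring on top of the press and turn the sunken round knob clockwise until the foot clamps the panel with about 30 N - feel for it, too much crushes the gesso - and let go, leaving the panel clamped and home. Don't lean on the guard ring, and leave the other things where they are.

Things in the scene. Friction and masses are not known exactly. Their poses are not given: they have to be found in the camera images.
- press: Small grey screw press fixed to the table. Origin: on the table under the knob's axis; +x into the press, z up; the panel sticks out at its front, -x. Base 130 mm wide, x = -120 to +80 mm, 14 mm high. Four columns carry a head plate 110 x 116 mm, 62 to 80 mm above the table, centred on the origin. Under it, on the knob's axis, a sprung steel foot 30 mm across is driven down by the knob.
- bed: Fixed steel bed under the panel, x = -115 to +70 mm, 44 mm wide, top 22 mm above the table. Its frame is the same as the press's. It lies between two rails (inner faces at y = +-22 mm, tops at 29 mm, x = -115 to +45 mm).
- stop (a point): Middle of the front face of the stop, a bar across the back of the bed at x = +45 mm in the press frame, 30 mm above the table; the bar's top is at 37 mm.
- guard: Upright aluminium guard ring round the knob: outside diameter 106 mm, inside 94 mm, from 80 mm (its origin, on the axis) to its rim at 136 mm above the table. Not to be pressed with more than 15 N.
- knob_grip (a point): Point on the knob's vertical axis, 105 mm above the table, at a good height to grip. Round black fluted knob, 34 mm in diameter, head from 88 to 116 mm above the table, so its top is 20 mm below the ring's rim. Floor round it (head plate) at 80 mm; 30 mm free all round between knob and ring. It turns in place, without rising or sinking.
- knob (a joint): Turn of the knob, rad, growing clockwise seen from above; limits 0 to 3.2; starts at 0 to 0.4. Drives the foot down 6 mm per rad. The foot's height setting is not measured: it touches the panel somewhere between 0.73 and 1.74 rad, to be felt. Free turning takes 0.32 N m of friction, which also holds the knob where it is left (at a standstill part of that relaxes: compare readings after like steps, with their sign).
- foot_axis (a point): Point on the foot's axis at the height of the panel's face (34 mm above the table), where the foot presses; fixed to the press. The foot starts 2 to 10.4 mm above it and is sprung at 15 N per mm: past the touch the clamping force grows by 90 N and the turning torque by 0.54 N m per rad, so 30 N is 0.33 rad past the touch and 0.18 N m above free turning.
- panel: Loose plywood test panel with a white gesso face, 170 x 40 x 12 mm, 80 g, lying on the bed between the rails. Origin: centre of its underside; x along its length into the press. Starts 30 to 50 mm short of home. Home, its back end touches the stop, its origin is at x = -40 mm in the press frame and its front end sticks out 10 mm before the bed. Push with no more than 20 N.
- panel_front (a point): Centre of the panel's front end face (85 mm in front of its origin, 6 mm above its underside): the place to push.
- loupe: Bystander: black stand loupe, 42 mm across, 42 mm high, beside the press. Origin: centre of its underside.
- eraser: Bystander: eraser in a sleeve, 21 x 42 x 13 mm, beside the panel. Origin: centre of its underside.
- dish_1: Bystander: petri dish, 57 mm across, 12 mm high, beside the press. Origin: centre of its underside.
- weight_2: Bystander: felt-covered weight, 34 x 56 x 23 mm, beside the panel. Origin: centre of its underside.
- bottle_c: Bystander: white bottle with a cap, 45 x 50 mm, 102 mm high, to the left. Origin: centre of its underside.
- beaker_100: Bystander: small beaker, 62 mm across, 68 mm high, to the right. Origin: centre of its underside.

How it is judged (in metres and radians):
On the way, in this order (a step that is already met when the one before it is completed fails the run):
1. the panel is pushed home against the stop, not yet clamped (x of panel in the frame of press above -0.0425 m and contact force between panel and bed below 12 N), for 0.2 s.
2. the foot clamps the panel with 18 to 42 N, the panel still home (x of panel in the frame of press above -0.0425 m and contact force between panel and bed between 18 and 42 N), for 0.2 s.
At the end, for the whole second after the job is handed in: The panel lies home, its back end within 2.5 mm of the stop, clamped onto the bed with 18 to 42 N, at rest; the bystanders stand within 20 mm of where they were (all of step 2 and linear speed of panel below 0.01 m/s and distance of each of loupe, eraser, dish_1, weight_2, bottle_c, beaker_100 from where it was at the start of the episode below 0.02 m); the robot touches nothing.
It fails at once if the panel is crushed: more than 55 N between panel and bed (contact force between panel and bed above 55 N).
It fails at once if the panel is pushed with more than 25 N (contact force between the fingers and panel above 25 N).
It fails at once if the guard ring is pressed with more than 20 N (contact force between anything else and guard above 20 N).
It fails at once if a bystander is moved by more than 30 mm (distance of any of loupe, eraser, dish_1, weight_2, bottle_c, beaker_100 from where it was at the start of the episode above 0.03 m).
It also fails if it takes over 72 s, if anything falls off the work surface, if the arm or the gripper's body presses on something with over 40 N, if the wrist force passes 120 N, or if a joint passes its speed limit or range.

## Working session

There is one attempt and no reset: what is moved stays moved. The work goes in short steps, Python scripts to look and compute and a tool call to move; the robot and the scene stay as the last step left them, time stands still between calls to the robot, and variables do not carry over. Pictures are saved under pics/ and viewed, at most 10 in all, crops included, and the job is handed in when it is done.

Besides the shell and the picture viewer there is one more tool, called after "Emit:" as a command line: name --argument value ..., lists and objects as JSON in quotes. move_arm: Moves the arm, as the interface text tells. Its arguments: {"type":"object","properties":{"increments":{"type":"array"}},"required":["increments"]}

```bash
mkdir -p pics; cat > h.py <<'E'
import numpy as np,cv2
from rig import bot
def cam(n):
    m=bot.camera_model(n);R=cv2.Rodrigues(np.array(m["rvec"],float))[0];return np.array(m["intrinsics"]),R,np.array(m["tvec"],float).ravel()
def w(n,p):
    K,R,t=cam(n);return R.T@(np.asarray(p)-t)
def cloud(n,d,mask):
    K,R,t=cam(n);v,u=np.nonzero(mask&(d>0));z=d[v,u]
    P=np.c_[(u-K[0,2])*z/K[0,0],(v-K[1,2])*z/K[1,1],z];return (P-t)@R
E
python3 - <<'E'
from h import *
np.set_printoptions(precision=4,suppress=True)
for n in("top","side"):
    p,d=bot.capture(n);cv2.imwrite(f"pics/{n}0.png",p[:,:,::-1]);np.save(n+"d.npy",d)
    for l in["press","guard","knob_grip","panel","panel_front","bed","stop","loupe","eraser","dish_1","weight_2","bottle_c","beaker_100"]:
        try:print(n,l,[(np.round(w(n,o["at"]),4),round(o["conf"],2)) for o in bot.spot_in(l,n)[:2]])
        except Exception as e:print(n,l,e)
    for l in["panel","guard","knob_grip","press"]:
        r=bot.trace(l,n)
        if r:np.save(f"m_{n}_{l}.npy",r[0]["mask"])
s=bot.read_state();print(s)
E
```

```text
top press [(array([ 0.594 , -0.0797,  0.0761]), 0.93)]
top guard [(array([ 0.6241, -0.0889,  0.1416]), 0.74)]
top knob_grip [(array([ 0.5936, -0.0767,  0.0786]), 0.78)]
top panel [(array([ 0.4982, -0.0933,  0.0378]), 0.92)]
top panel_front [(array([ 0.5011, -0.0968,  0.0342]), 0.56)]
top bed []
top stop [(array([ 0.594 , -0.0761,  0.0814]), 0.97)]
top loupe [(array([ 0.6678, -0.2144,  0.0012]), 0.61)]
top eraser [(array([ 0.5256, -0.2077,  0.0127]), 0.7)]
top dish_1 []
top weight_2 [(array([0.5156, 0.0438, 0.0235]), 0.56)]
top bottle_c [(array([0.397 , 0.2251, 0.0764]), 0.7)]
top beaker_100 [(array([ 0.4234, -0.2688,  0.0286]), 0.86)]
side press [(array([ 0.601 , -0.0468,  0.0692]), 0.81)]
side guard [(array([ 0.6076, -0.0515,  0.1168]), 0.95), (array([ 0.5976, -0.0399,  0.07  ]), 0.28)]
side knob_grip [(array([ 0.5972, -0.0398,  0.0737]), 0.7)]
side panel [(array([ 0.5138, -0.0801,  0.0346]), 0.76), (array([0.6375, 0.0662, 0.0302]), 0.47)]
side panel_front [(array([ 0.5134, -0.0773,  0.0387]), 0.95)]
side bed [(array([ 0.675 , -0.0761,  0.023 ]), 0.38)]
side stop [(array([ 0.5986, -
[... 186 characters left out ...]
0561, 0.0212]), 0.83)]
side bottle_c [(array([0.3997, 0.2465, 0.0634]), 0.71)]
side beaker_100 [(array([ 0.4329, -0.2485,  0.0459]), 0.68)]
{'time_s': 1.8, 'joint_positions': array([-78.2937,  30.2222,  82.0879,   0.0006,  67.6897, -10.2293]), 'qvel': array([-0.0235, -0.001 , -0.0059,  0.0823, -0.1054, -0.0351]), 'tau': array([ -0.0009, -44.0005, -17.6979,   0.0633,   0.0505,  -0.    ]), 'position': array([ 0.2335, -0.5797,  0.1986]), 'tcp_rot': array([[ 0.9276,  0.3736,  0.    ],
       [ 0.3736, -0.9276, -0.    ],
       [ 0.    ,  0.    , -1.    ]]), 'force': array([-0.5036, -1.0728, -0.3965]), 'moment': array([ 0.0002, -0.0055,  0.025 ]), 'grasp_force': 0.0, 'opening': 1.001954826267805}
```

View pics/top0.png

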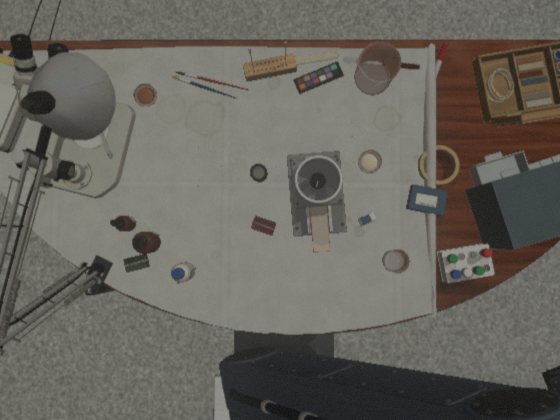

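View pics/side0.png

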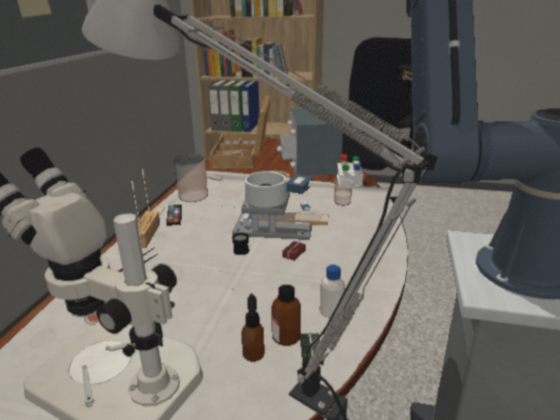

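The top view shows the press centred at about (318,185), with the guard ring and dark knob at (318,181). The panel sticks out to (320,245), the loupe is at (258,172), the weight at (264,226) and the eraser at (367,219). The side view shows the ring at (266,188) and the panel's front end at (327,218). Next I fit the press pose from depth.

```bash
python3 - <<'E'
from h import *
from scipy.optimize import least_squares
np.set_printoptions(precision=4,suppress=True)
d=np.load("topd.npy");K,R,t=cam("top");print("cam",-R.T@t,K[0,0])
P=cloud("top",d,np.ones_like(d,bool))
c=np.array([.6,-.08])
near=np.hypot(*(P[:,:2]-c).T)<.2
P=P[near]
print(np.histogram(P[:,2],bins=np.arange(-.01,.16,.005)))
def rect(Q,l):
    (cx,cy),(a,b),g=cv2.minAreaRect(Q[:,:2].astype(np.float32)*1000);print(l,len(Q),cx,cy,a,b,g)
r=np.hypot(*(P[:,:2]-c).T)
Q=P[(P[:,2]>.128)&(P[:,2]<.145)&(r<.08)];
f=least_squares(lambda p:np.hypot(Q[:,0]-p[0],Q[:,1]-p[1])-.050,c,loss='soft_l1',f_scale=.003);print("rim",len(Q),f.x,np.abs(f.fun).mean(),Q[:,2].mean());c=f.x
r=np.hypot(*(P[:,:2]-c).T)
Q=P[(P[:,2]>.105)&(P[:,2]<.125)&(r<.03)];print("knob",len(Q),Q.mean(0), (Q.max(0)+Q.min(0))/2)
Q=P[(P[:,2]>.066)&(P[:,2]<.088)&(r<.09)];rect(Q,"head")
for n in("top","side"):
  m=np.load(f"m_{n}_panel.npy");dd=np.load(n+"d.npy");Q=cloud(n,dd,m);Q=Q[(abs(Q[:,2]-.034)<.006)];
  if len(Q):rect(Q,n+" panel");print(Q.mean(0),Q.min(0),Q.max(0))
  v,u=np.nonzero(m);print("px",u.min(),u.max(),v.min(),v.max())
m=np.load("m_top_panel.npy")
# panel rays intersected with z=.034
v,u=np.nonzero(m);D=(np.c_[(u-K[0,2])/K[0,0],(v-K[1,2])/K[1,1],np.ones(len(u))])@R;C=-R.T@t
Q=C+D*((.034-C[2])/D[:,2])[:,None];rect(Q,"panel rays")
m=np.load("m_top_press.npy");Q=cloud("top",d,m);rect(Q[(Q[:,2]<.05)&(Q[:,2]>.008)],"press low")
p=cv2.imread("pics/top0.png")[130:270,230:410];cv2.imwrite("pics/c1.png",cv2.resize(p,None,fx=4,fy=4,interpolation=cv2.INTER_CUBIC))
E
```

```text
cam [ 0.4698 -0.0219  1.3158] 538.1694629734642
(array([  44, 2973, 9882, 2451,  723,  718,  278,  170,  416,  536,  135,
         22,    1,    0,    1,    1,   27,  522,  956,  104,   24,   31,
         32,   27,   72,  147,   43,   28,  104,  269,   32,    0,    0]), array([-0.01 , -0.005,  0.   ,  0.005,  0.01 ,  0.015,  0.02 ,  0.025,
        0.03 ,  0.035,  0.04 ,  0.045,  0.05 ,  0.055,  0.06 ,  0.065,
        0.07 ,  0.075,  0.08 ,  0.085,  0.09 ,  0.095,  0.1  ,  0.105,
        0.11 ,  0.115,  0.12 ,  0.125,  0.13 ,  0.135,  0.14 ,  0.145,
        0.15 ,  0.155]))
rim 415 [ 0.6094 -0.0826] 0.0016267887597725208 0.136452278134204
knob 197 [ 0.6093 -0.0826  0.1167] [ 0.6096 -0.083   0.1149]
head 1598 609.9454345703125 -82.8726806640625 110.63729095458984 116.07569885253906 4.919703483581543
top panel 711 503.1564025878906 -91.96214294433594 107.571044921875 39.784061431884766 4.76749849319458
[ 0.502  -0.0923  0.0354] [ 0.4486 -0.1143  0.0294] [ 0.5579 -0.0712  0.04  ]
px 311 329 206 252
side panel 426 534.62060546875 -87.29171752929688 165.44158935546875 43.85197830200195 5.391068935394287
[ 0.5147 -0.0849  0.0339] [ 0.4504 -0.1162  0.028 ] [ 0.6157 -0.0617  0.0376]
px 263 327 212 224
panel rays 740 503.0732116699219 -91.92134857177734 107.92286682128906 39.65443801879883 4.6793670654296875
press low 321 510.7624206542969 43.34462356567383 55.2890739440918 33.543006896972656 71.90176391601562
```

View pics/c1.png

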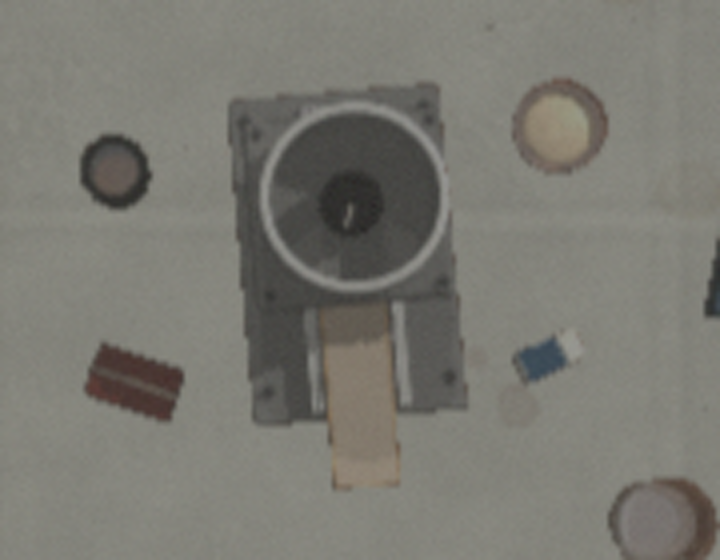

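The two estimates agree: press origin at about (0.6096, -0.0827), yaw about 4.85°, and the panel about 36 mm short of home. I'm moving to in front of the panel with the gripper shut.

Emit:
move_arm --increments '[{"xyz": [27, -29, 0], "roll": 0, "grip": 0}, {"xyz": [27, -29, 0], "roll": 0, "grip": 0}, {"xyz": [27, -29, 0], "roll": 0, "grip": 0}, {"xyz": [27, -29, 0], "roll": 0, "grip": 0}, {"xyz": [27, -29, 0], "roll": 0, "grip": 0}]'

```text
time_s: 2.22
position: [0.3048, -0.3932, 0.1986]
tcp_rot: [[0.928, 0.373, 0.0], [0.373, -0.928, -0.0], [0.0, 0.0, -1.0]]
force: [0.7, 0.5, 0.4]
opening: 0.708
grasp_force: 0.0
```

Emit:
move_arm --increments '[{"xyz": [27, -29, 0], "roll": 0, "grip": 0}, {"xyz": [27, -29, 0], "roll": 0, "grip": 0}, {"xyz": [27, -29, 0], "roll": 0, "grip": 0}, {"xyz": [27, -29, 0], "roll": 0, "grip": 0}, {"xyz": [27, -29, 0], "roll": 0, "grip": 0}]'

```text
time_s: 2.63
position: [0.376, -0.2082, 0.1989]
tcp_rot: [[0.928, 0.373, 0.001], [0.373, -0.928, -0.001], [0.0, 0.001, -1.0]]
force: [0.6, 0.7, -0.5]
opening: 0.322
grasp_force: 0.0
```

Emit:
move_arm --increments '[{"xyz": [27, -29, 0], "roll": 0, "grip": 0}, {"xyz": [27, -29, 0], "roll": 0, "grip": 0}, {"xyz": [27, -29, 0], "roll": 0, "grip": 0}, {"xyz": [0, 0, 0], "roll": -0.12, "grip": 0}, {"xyz": [0, 0, 0], "roll": -0.12, "grip": 0}]'

```text
time_s: 3.05
position: [0.4189, -0.0962, 0.1988]
tcp_rot: [[0.805, 0.593, 0.001], [0.593, -0.805, -0.0], [0.0, 0.0, -1.0]]
force: [-0.6, -1.3, 0.0]
opening: 0.018
grasp_force: 0.0
```

```bash
python3 -c "
from rig import bot
s=bot.read_state();print(s['time_s'],s['position'],s['joint_positions'],s['tcp_rot'],s['opening'])"
```

```text
3.05 [ 0.41885815 -0.09620186  0.19882223] [-2.79098387e+01  1.51661018e+01  1.08791665e+02  9.98629578e-03
  5.60115591e+01  2.57339083e+01] [[ 8.05404290e-01  5.92725600e-01  5.40740675e-04]
 [ 5.92725736e-01 -8.05404362e-01 -1.22888801e-04]
 [ 3.62675560e-04  4.19486081e-04 -9.99999846e-01]] 0.017904527814663822
```

Emit:
move_arm --increments '[{"xyz": [0, 0, 0], "roll": -0.12, "grip": 0}, {"xyz": [0, 0, 0], "roll": -0.12, "grip": 0}, {"xyz": [0, 0, 0], "roll": -0.12, "grip": 0}, {"xyz": [0, 0, 0], "roll": -0.12, "grip": 0}, {"xyz": [0, 0, 0], "roll": -0.12, "grip": 0}]'

```text
time_s: 3.47
position: [0.4184, -0.0989, 0.1988]
tcp_rot: [[0.335, 0.942, 0.001], [0.942, -0.335, -0.0], [-0.0, 0.001, -1.0]]
force: [-0.5, -0.0, 0.1]
opening: 0.004
grasp_force: 0.0
```

Emit:
move_arm --increments '[{"xyz": [0, 0, 0], "roll": -0.12, "grip": 0}, {"xyz": [0, 0, 0], "roll": -0.12, "grip": 0}, {"xyz": [0, 0, 0], "roll": -0.12, "grip": 0}, {"xyz": [0, 0, 0], "roll": -0.12, "grip": 0}, {"xyz": [0, 0, 0], "roll": -0.12, "grip": 0}]'

```text
time_s: 3.88
position: [0.4184, -0.099, 0.1987]
tcp_rot: [[-0.255, 0.967, 0.0], [0.967, 0.255, -0.0], [-0.0, 0.0, -1.0]]
force: [0.5, 0.1, 0.2]
opening: 0.006
grasp_force: 0.0
```

Emit:
move_arm --increments '[{"xyz": [0, 0, 0], "roll": -0.12, "grip": 0}, {"xyz": [0, 0, 0], "roll": -0.12, "grip": 0}, {"xyz": [0, 0, 0], "roll": -0.12, "grip": 0}, {"xyz": [0, 0, 0], "roll": -0.12, "grip": 0}, {"xyz": [0, 0, 0], "roll": -0.12, "grip": 0}]'

```text
time_s: 4.3
position: [0.4184, -0.099, 0.1988]
tcp_rot: [[-0.757, 0.654, 0.0], [0.654, 0.757, -0.0], [-0.001, 0.0, -1.0]]
force: [0.3, 0.2, 0.2]
opening: 0.007
grasp_force: 0.0
```

Emit:
move_arm --increments '[{"xyz": [0, 0, 0], "roll": -0.12, "grip": 0}, {"xyz": [0, 0, 0], "roll": -0.12, "grip": 0}, {"xyz": [0, 0, 0], "roll": -0.12, "grip": 0}, {"xyz": [0, 0, 0], "roll": -0.12, "grip": 0}, {"xyz": [0, 0, 0], "roll": -0.12, "grip": 0}]'

```text
time_s: 4.72
position: [0.4184, -0.099, 0.1987]
tcp_rot: [[-0.994, 0.113, 0.0], [0.113, 0.994, -0.0], [-0.001, -0.0, -1.0]]
force: [-0.1, 0.7, 0.0]
opening: 0.005
grasp_force: 0.0
```

Emit:
move_arm --increments '[{"xyz": [0, 0, 0], "roll": -0.12, "grip": 0}, {"xyz": [0, 0, 0], "roll": -0.07, "grip": 0}, {"xyz": [0, -3, 30], "roll": 0, "grip": 0}, {"xyz": [0, 0, 35], "roll": 0, "grip": 0}, {"xyz": [0, 0, 0], "roll": 0, "grip": 0}]'

```text
time_s: 5.13
position: [0.4151, -0.1003, 0.1295]
tcp_rot: [[-0.997, -0.071, -0.009], [-0.071, 0.997, 0.005], [0.009, 0.006, -1.0]]
force: [-1.5, 0.8, -0.0]
opening: 0.005
grasp_force: 0.0
```

Emit:
move_arm --increments '[{"xyz": [0, 3, 36], "roll": -0.012, "grip": 0}, {"xyz": [0, 0, 36], "roll": 0, "grip": 0}, {"xyz": [0, 0, 30], "roll": 0, "grip": 0}, {"xyz": [0, 0, 8], "roll": 0, "grip": 0}, {"xyz": [0, 0, 0], "roll": 0, "grip": 0}]'

```text
time_s: 5.55
position: [0.4176, -0.0986, 0.0228]
tcp_rot: [[-0.997, -0.083, -0.003], [-0.083, 0.997, 0.002], [0.003, 0.002, -1.0]]
force: [-0.6, -0.0, 0.1]
opening: 0.005
grasp_force: 0.0
```

Emit:
move_arm --increments '[{"xyz": [-5, 0, 0], "roll": 0, "grip": 0}, {"xyz": [-5, 0, 0], "roll": 0, "grip": 0}, {"xyz": [-3, 0, 0], "roll": 0, "grip": 0}, {"xyz": [0, 0, 0], "roll": 0, "grip": 0}]'

```text
time_s: 5.88
position: [0.4338, -0.0987, 0.0252]
tcp_rot: [[-0.996, -0.084, 0.005], [-0.084, 0.996, -0.002], [-0.005, -0.003, -1.0]]
force: [0.6, 0.1, 0.1]
opening: 0.007
grasp_force: 0.0
```

Emit:
move_arm --increments '[{"xyz": [-2, 0, 0], "roll": 0, "grip": 0}, {"xyz": [-2, 0, 0], "roll": 0, "grip": 0}, {"xyz": [-2, 0, 0], "roll": 0, "grip": 0}, {"xyz": [-2, 0, 0], "roll": 0, "grip": 0}, {"xyz": [-2, 0, 0], "roll": 0, "grip": 0}]'

```text
time_s: 6.3
position: [0.4413, -0.097, 0.0236]
tcp_rot: [[-0.997, -0.083, -0.0], [-0.083, 0.997, 0.0], [0.0, 0.0, -1.0]]
force: [0.3, 0.4, 0.1]
opening: 0.01
grasp_force: 0.0
```

Emit:
move_arm --increments '[{"xyz": [-2, 0, 0], "roll": 0, "grip": 0}, {"xyz": [-2, 0, 0], "roll": 0, "grip": 0}, {"xyz": [-2, 0, 0], "roll": 0, "grip": 0}, {"xyz": [-2, 0, 0], "roll": 0, "grip": 0}, {"xyz": [-2, 0, 0], "roll": 0, "grip": 0}]'

```text
time_s: 6.72
position: [0.4513, -0.0961, 0.0235]
tcp_rot: [[-0.997, -0.083, -0.0], [-0.083, 0.997, 0.0], [0.0, 0.0, -1.0]]
force: [0.6, 0.6, 0.4]
opening: 0.006
grasp_force: 0.0
```

Emit:
move_arm --increments '[{"xyz": [-2, 0, 0], "roll": 0, "grip": 0}, {"xyz": [-2, 0, 0], "roll": 0, "grip": 0}, {"xyz": [-2, 0, 0], "roll": 0, "grip": 0}, {"xyz": [-2, 0, 0], "roll": 0, "grip": 0}, {"xyz": [-2, 0, 0], "roll": 0, "grip": 0}]'

```text
time_s: 7.13
position: [0.4613, -0.0953, 0.0235]
tcp_rot: [[-0.997, -0.083, -0.0], [-0.083, 0.997, 0.0], [0.0, 0.0, -1.0]]
force: [0.2, -0.1, 0.1]
opening: 0.006
grasp_force: 0.0
```

Emit:
move_arm --increments '[{"xyz": [-1.5, 0, 0], "roll": 0, "grip": 0}, {"xyz": [-1.5, 0, 0], "roll": 0, "grip": 0}, {"xyz": [-1, 0, 0], "roll": 0, "grip": 0}, {"xyz": [-1, 0, 0], "roll": 0, "grip": 0}, {"xyz": [-1, 0, 0], "roll": 0, "grip": 0}]'

```text
time_s: 7.55
position: [0.4671, -0.0948, 0.0236]
tcp_rot: [[-0.997, -0.083, -0.0], [-0.083, 0.997, 0.0], [0.0, 0.0, -1.0]]
force: [-0.9, 0.4, 0.6]
opening: 0.004
grasp_force: 0.0
```

```bash
cat > look.py <<'E'
import sys
from h import *
p,d=bot.capture("top");cv2.imwrite(f"pics/{sys.argv[1]}t.png",cv2.resize(p[130:270,230:410,::-1],None,fx=3,fy=3))
p,d=bot.capture("side");cv2.imwrite(f"pics/{sys.argv[1]}s.png",cv2.resize(p[130:270,210:380,::-1],None,fx=3,fy=3))
a=cv2.imread(f"pics/{sys.argv[1]}t.png");b=cv2.imread(f"pics/{sys.argv[1]}s.png");a=cv2.resize(a,(400,400*a.shape[0]//a.shape[1]));b=cv2.resize(b,(400,a.shape[0]))
cv2.imwrite(f"pics/{sys.argv[1]}.png",np.hstack([a,b]))
s=bot.read_state();print(s['position'],s['force'],s['moment'],s['time_s'])
E
python3 look.py p1
```

```text
[ 0.46727959 -0.09487467  0.02357122] [ 0.16890097 -0.36793878 -0.52759423] [ 0.14058497 -0.17826971  0.02556642] 7.65
```

View pics/p1.png

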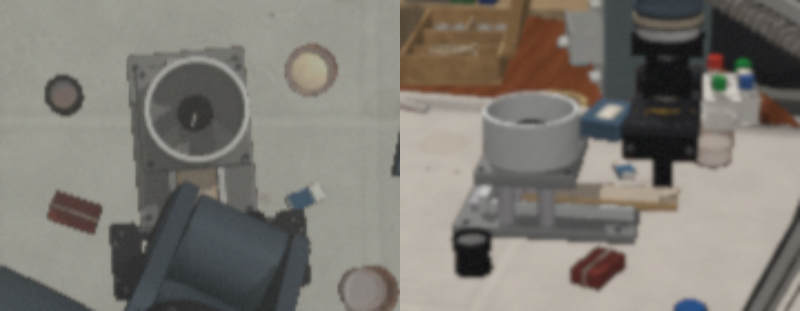

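The panel end is at about (678,195) and the finger at (662,170) in the side crop. The finger seems to end at the panel's top edge, so I'm comparing it with the projected geometry.

```bash
python3 - <<'E'
from h import *
p,d=bot.capture("side")
K,R,t=cam("side");print("campos",-R.T@t)
T=bot.read_state()['position'];dr=np.array([.9964,.0845,0]);l=np.array([-.0845,.9964,0])
def pr(X): return cv2.projectPoints(np.array([X]),cv2.Rodrigues(R)[0],t,K,None)[0].ravel()
z=np.array([0,0,1.]);im=cv2.resize(p[150:250,250:380,::-1],None,fx=6,fy=6,interpolation=cv2.INTER_CUBIC).copy()
def dot(X,c):
    u=(pr(X)-[250,150])*6;cv2.circle(im,(int(u[0]),int(u[1])),3,c,-1)
for h in(0,.01,.03,.05):
  for s in(-.0095,.0095):
    dot(T+z*h+dr*s,(0,0,255))
O=np.array([.6096,-.0827,0])
F=T+dr*.0095
for s in(-.02,.02):
  for h in(.022,.034):
    X=F+l*s;X=X.copy();X[2]=h;dot(X,(0,255,0)); dot(O-.125*dr+l*s+z*h,(255,0,0))
cv2.imwrite("pics/p2.png",im)
print(d.shape,[ (o['conf'],w("side",o['at'])) for o in bot.spot_in("panel_front","side")])
m=bot.trace("panel","side")[0]["mask"];v,u=np.nonzero(m);print(u.min(),u.max(),v.min(),v.max());Q=cloud("side",d,m);Q=Q[abs(Q[:,2]-.032)<.01]-O;print(np.percentile(Q@dr,[0,1,5,50]),len(Q))
E
```

```text
campos [0.33165807 0.92905573 0.55669023]
(420, 560) [(0.69, array([ 0.51479686, -0.0797462 ,  0.03634617]))]
262 327 212 224
[-0.15811225 -0.15720459 -0.15248882 -0.09831645] 479
```

View pics/p2.png

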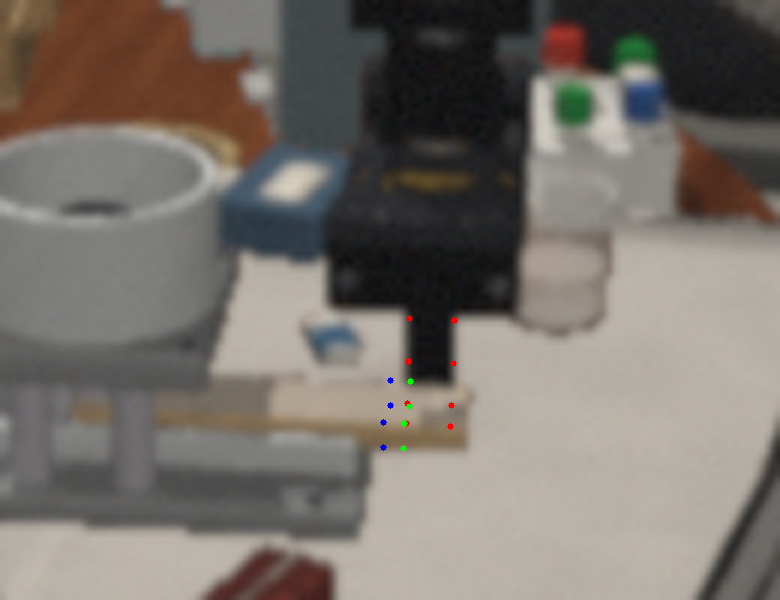

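```bash
python3 - <<'E'
from h import *
np.set_printoptions(precision=4,suppress=True)
p,d=bot.capture("side")
for u in(320,322,324,327):
  for v in range(203,227,2):
    m=np.zeros(d.shape,bool);m[v,u]=1;Q=cloud("side",d,m);print(u,v,Q[0] if len(Q) else None,p[v,u])
s=bot.read_state();print(s['position'],s['joint_positions'],s['opening'])
E
```

```text
320 203 [ 0.4704 -0.0822  0.0799] [17 19 20]
320 205 [ 0.4703 -0.0824  0.0743] [23 20 22]
320 207 [ 0.4706 -0.085   0.0674] [23 23 22]
320 209 [ 0.4704 -0.0852  0.0618] [24 24 22]
320 211 [ 0.4702 -0.0846  0.0564] [22 16 21]
320 213 [ 0.4704 -0.087   0.0496] [62 58 53]
320 215 [ 0.4729 -0.1062  0.0342] [156 145 129]
320 217 [ 0.4708 -0.0922  0.0355] [168 156 139]
320 219 [ 0.4695 -0.0833  0.0344] [142 129 115]
320 221 [ 0.4683 -0.0759  0.0325] [132 113  88]
320 223 [ 0.4682 -0.0759  0.0268] [127 106  78]
320 225 [ 0.4731 -0.1135  0.001 ] [167 156 142]
322 203 [ 0.4655 -0.0827  0.0801] [23 24 25]
322 205 [ 0.4655 -0.0839  0.0741] [24 24 23]
322 207 [ 0.4656 -0.086   0.0675] [25 23 26]
322 209 [ 0.4657 -0.0879  0.0609] [24 22 24]
322 211 [ 0.4655 -0.0871  0.0557] [23 23 24]
322 213 [ 0.4651 -0.0856  0.0508] [59 54 49]
322 215 [ 0.4676 -0.1058  0.0349] [162 150 134]
322 217 [ 0.4661 -0.0955  0.0344] [168 155 141]
322 219 [ 0.4645 -0.0846  0.0342] [132 123 109]
322 221 [ 0.4635 -0.0784  0.0317] [132 114  90]
322 223 [ 0.4634 -0.0784  0.026 ] [127 106  78]
322 225 [ 0.4682 -0.1165 -0.    
[... 558 characters left out ...]
] [166 156 143]
327 203 [ 0.4736 -0.2551  0.0003] [134 127 119]
327 205 [ 0.4706 -0.2318  0.0049] [165 157 149]
327 207 [ 0.4694 -0.2229  0.0028] [181 173 163]
327 209 [ 0.4681 -0.2145  0.0006] [181 174 164]
327 211 [ 0.4665 -0.202   0.0004] [181 173 164]
327 213 [ 0.4646 -0.1878  0.0012] [177 168 157]
327 215 [ 0.4551 -0.1097  0.0343] [171 153 134]
327 217 [ 0.4536 -0.0987  0.0341] [145 132 116]
327 219 [ 0.4521 -0.088   0.0338] [140 128 113]
327 221 [ 0.4505 -0.0752  0.0347] [147 130 110]
327 223 [ 0.4507 -0.0792  0.0269] [139 122 102]
327 225 [ 0.455  -0.117   0.0011] [169 158 146]
[ 0.467  -0.0948  0.0235] [ -24.9465   36.7414  111.1258   -0.0011   32.1425 -119.7122] 0.006931680209038501
```

The depth shows the fingertip at about z = 0.043, which is about 19 mm above the reported TCP. It passed over the panel, and the panel has not moved. I'm backing off, going lower and checking again.

Emit:
move_arm --increments '[{"xyz": [12, 0, 0], "roll": 0, "grip": 0}, {"xyz": [14, 0, 0], "roll": 0, "grip": 0}, {"xyz": [12, 0, 0], "roll": 0, "grip": 0}, {"xyz": [0, 0, 8], "roll": 0, "grip": 0}, {"xyz": [0, 0, 6], "roll": 0, "grip": 0}]'

```text
time_s: 8.27
position: [0.4293, -0.0982, 0.0092]
tcp_rot: [[-0.997, -0.082, 0.001], [-0.082, 0.997, -0.0], [-0.001, -0.0, -1.0]]
force: [0.0, -0.4, 0.5]
opening: 0.004
grasp_force: 0.0
```

Emit:
move_arm --increments '[{"xyz": [0, 0, 2], "roll": 0, "grip": 0}, {"xyz": [0, 0, 0], "roll": 0, "grip": 0}]'

```text
time_s: 8.43
position: [0.4299, -0.0982, 0.0067]
tcp_rot: [[-0.997, -0.083, -0.0], [-0.083, 0.997, 0.0], [0.0, 0.0, -1.0]]
force: [-0.1, -0.3, 1.0]
opening: 0.004
grasp_force: 0.0
```

```bash
python3 - <<'E'
from h import *
np.set_printoptions(precision=4,suppress=True)
p,d=bot.capture("side")
s=bot.read_state();T=s['position'];K,R,t=cam("side")
pr=lambda X:cv2.projectPoints(np.array([X]),cv2.Rodrigues(R)[0],t,K,None)[0].ravel()
u0=int(round(pr(T)[0]));print(T,s['force'],[pr(T+[0,0,h]) for h in(0,.02,.04,.07)])
for v in range(195,235,1):
    m=np.zeros(d.shape,bool);m[v,u0]=1;Q=cloud("side",d,m);print(v,Q[0] if len(Q) else None,p[v,u0])
E
```

```text
[ 0.4299 -0.0981  0.007 ] [-1.2417  0.4169 -0.8876] [array([335.755, 227.263]), array([336.0677, 220.3985]), array([336.3852, 213.4307]), array([336.8705, 202.7798])]
195 [ 0.4237 -0.004   0.1402] [34 36 36]
196 [ 0.4236 -0.004   0.1377] [34 35 37]
197 [ 0.4235 -0.004   0.1352] [32 31 33]
198 [ 0.4235 -0.0049  0.1323] [30 28 29]
199 [ 0.4234 -0.0053  0.1297] [27 26 25]
200 [ 0.4234 -0.0063  0.1267] [19 22 22]
201 [ 0.4242 -0.0153  0.12  ] [24 23 26]
202 [ 0.4235 -0.0096  0.1201] [22 21 20]
203 [ 0.4238 -0.0131  0.1159] [21 19 21]
204 [ 0.4235 -0.0114  0.1142] [21 21 23]
205 [ 0.4235 -0.0121  0.1113] [19 21 22]
206 [ 0.4228 -0.0061  0.1116] [23 22 21]
207 [ 0.4231 -0.0106  0.1069] [19 18 21]
208 [ 0.4231 -0.0116  0.1039] [20 19 17]
209 [ 0.4231 -0.0122  0.101 ] [14 17 15]
210 [ 0.43   -0.0853  0.0628] [24 26 26]
211 [ 0.4301 -0.087   0.0592] [25 27 27]
212 [ 0.4299 -0.0865  0.0566] [22 18 23]
213 [ 0.4301 -0.0889  0.0527] [21 17 20]
214 [ 0.4299 -0.0886  0.05  ] [15 13 18]
215 None [22 20 24]
216 [ 0.4298 -0.0894  0.044 ] [21 19 19]
217 [ 0.4292 -0.0851  0.0433] [22 24 24]
218 [ 0.4297 -0.0914  0.0373] [26 23 26]
219 [ 0.4296 -0.0916  0.0343] [24 24 25]
220 [ 0.4293 -0.0896  0.0325] [84 81 76]
221 [ 0.4347 -0.1468  0.0001] [150 144 136]
222 [ 0.4341 -0.1424 -0.0007] [177 171 161]
223 [ 0.4334 -0.1354 -0.    ] [183 176 167]
224 [ 0.4323 -0.1255  0.0021] [184 177 168]
225 [ 0.4319 -0.123   0.0005] [185 177 167]
226 [ 0.4312 -0.1166  0.0009] [183 176 166]
227 [ 0.4307 -0.1124  0.0002] [183 177 167]
228 [ 0.43   -0.1064  0.0004] [184 176 167]
229 [ 0.4291 -0.0979  0.0021] [184 177 167]
230 [ 0.4287 -0.0955  0.0005] [188 179 171]
231 [ 0.4279 -0.0886  0.0013] [186 179 170]
232 [ 0.4272 -0.0823  0.0018] [187 180 170]
233 [ 0.4268 -0.0787  0.0009] [186 179 170]
234 [ 0.4258 -0.0695  0.0031] [188 181 170]
```

The fingertip and the gripper body both sit about 24 mm higher than reported (tip at z ≈ 0.031), so the whole pose reading is offset in z. I'm going 8 mm lower and pushing again.

Emit:
move_arm --increments '[{"xyz": [0, 0, 4], "roll": 0, "grip": 0}, {"xyz": [0, 0, 4], "roll": 0, "grip": 0}, {"xyz": [-2, 0, 0], "roll": 0, "grip": 0}, {"xyz": [-2, 0, 0], "roll": 0, "grip": 0}, {"xyz": [-2, 0, 0], "roll": 0, "grip": 0}]'

```text
time_s: 8.9
position: [0.4355, -0.0975, -0.0005]
tcp_rot: [[-0.997, -0.083, 0.0], [-0.083, 0.997, -0.0], [-0.0, -0.0, -1.0]]
force: [0.1, 0.4, 0.9]
opening: 0.001
grasp_force: 0.0
```

Emit:
move_arm --increments '[{"xyz": [-2, 0, 0], "roll": 0, "grip": 0}, {"xyz": [-2, 0, 0], "roll": 0, "grip": 0}, {"xyz": [-2, 0, 0], "roll": 0, "grip": 0}, {"xyz": [-2, 0, 0], "roll": 0, "grip": 0}, {"xyz": [-2, 0, 0], "roll": 0, "grip": 0}]'

```text
time_s: 9.32
position: [0.4451, -0.0965, -0.0004]
tcp_rot: [[-0.997, -0.083, -0.0], [-0.083, 0.997, 0.0], [0.0, 0.0, -1.0]]
force: [-1.5, 0.7, 0.5]
opening: 0.001
grasp_force: 0.4
```

```bash
cat > pan.py <<'E'
from h import *
np.set_printoptions(precision=4,suppress=True)
O=np.array([.6096,-.0827,0]);dr=np.array([.9964,.0845,0]);l=np.array([-.0845,.9964,0])
s=bot.read_state();print(s['position'],(s['position']-O)@dr,(s['position']-O)@l,s['force'])
p,d=bot.capture("side")
for o in bot.trace("panel","side")[:1]:
    m=o["mask"];v,u=np.nonzero(m);print(o["conf"],"umax",u.max());Q=cloud("side",d,m);Q=Q[abs(Q[:,2]-.031)<.01]-O;print("panel x pct",np.percentile(Q@dr,[0,1,5]),len(Q))
K,R,t=cam("side")
for h in(.034,.022):
  for e in(.125,.161):print(h,e,cv2.projectPoints(np.array([O-e*dr+l*.02+[0,0,h]]),cv2.Rodrigues(R)[0],t,K,None)[0].ravel())
cv2.imwrite("pics/last.png",cv2.resize(p[150:250,230:380,::-1],None,fx=5,fy=5,interpolation=cv2.INTER_CUBIC))
E
python3 pan.py
```

```text
[ 0.4451 -0.0965 -0.0004] -0.16512510769592434 0.00013702391447187497 [-1.4853  0.6866  0.4979]
0.88 umax 325
panel x pct [-0.1528 -0.1519 -0.1466] 456
0.034 0.125 [313.9814 220.377 ]
0.034 0.161 [328.2206 221.1521]
0.022 0.125 [313.8907 224.5547]
0.022 0.161 [328.065  225.3458]
```

View pics/last.png

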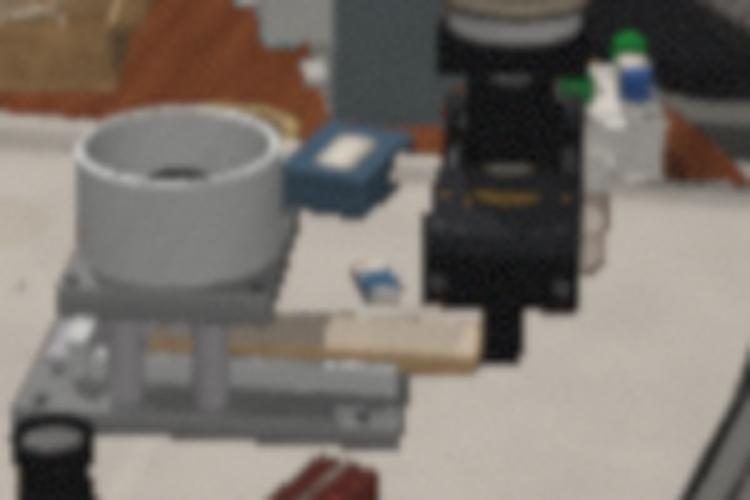

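The finger now meets the panel's front end at about (485,340), and the panel has moved about 5 mm. I'm pushing on.

Emit:
move_arm --increments '[{"xyz": [-2, 0, 0], "roll": 0, "grip": 0}, {"xyz": [-2, 0, 0], "roll": 0, "grip": 0}, {"xyz": [-2, 0, 0], "roll": 0, "grip": 0}, {"xyz": [-2, 0, 0], "roll": 0, "grip": 0}, {"xyz": [-2, 0, 0], "roll": 0, "grip": 0}]'

```text
time_s: 9.83
position: [0.4553, -0.0958, -0.0005]
tcp_rot: [[-0.997, -0.083, -0.0], [-0.083, 0.997, 0.0], [0.0, 0.0, -1.0]]
force: [-0.9, 0.9, -0.6]
opening: 0.007
grasp_force: 0.3
```

Emit:
move_arm --increments '[{"xyz": [-2, 0, 0], "roll": 0, "grip": 0}, {"xyz": [-2, 0, 0], "roll": 0, "grip": 0}, {"xyz": [-2, 0, 0], "roll": 0, "grip": 0}, {"xyz": [-2, 0, 0], "roll": 0, "grip": 0}, {"xyz": [-2, 0, 0], "roll": 0, "grip": 0}]'

```text
time_s: 10.25
position: [0.4653, -0.095, -0.0004]
tcp_rot: [[-0.997, -0.083, 0.0], [-0.083, 0.997, -0.0], [-0.0, -0.0, -1.0]]
force: [-1.3, -0.4, 0.5]
opening: 0.004
grasp_force: 0.3
```

Emit:
move_arm --increments '[{"xyz": [-1, 0, 0], "roll": 0, "grip": 0}, {"xyz": [-1, 0, 0], "roll": 0, "grip": 0}, {"xyz": [-1, 0, 0], "roll": 0, "grip": 0}, {"xyz": [-1, 0, 0], "roll": 0, "grip": 0}, {"xyz": [0, 0, 0], "roll": 0, "grip": 0}]'

```text
time_s: 10.67
position: [0.4694, -0.0947, -0.0004]
tcp_rot: [[-0.997, -0.083, 0.001], [-0.083, 0.997, -0.0], [-0.001, -0.0, -1.0]]
force: [-0.7, 0.3, 0.9]
opening: 0.007
grasp_force: 0.1
```

Emit:
move_arm --increments '[{"xyz": [-1, 0, 0], "roll": 0, "grip": 0}, {"xyz": [-1, 0, 0], "roll": 0, "grip": 0}, {"xyz": [-1, 0, 0], "roll": 0, "grip": 0}, {"xyz": [0, 0, 0], "roll": 0, "grip": 0}]'

```text
time_s: 11.0
position: [0.4725, -0.0945, -0.0004]
tcp_rot: [[-0.997, -0.083, 0.001], [-0.083, 0.997, -0.0], [-0.001, -0.0, -1.0]]
force: [-0.9, 0.2, -0.4]
opening: 0.005
grasp_force: 0.0
```

Emit:
move_arm --increments '[{"xyz": [-0.5, 0, 0], "roll": 0, "grip": 0}, {"xyz": [-0.5, 0, 0], "roll": 0, "grip": 0}, {"xyz": [0, 0, 0], "roll": 0, "grip": 0}]'

```text
time_s: 11.25
position: [0.4731, -0.0943, -0.0004]
tcp_rot: [[-0.997, -0.083, 0.0], [-0.083, 0.997, 0.0], [-0.0, 0.0, -1.0]]
force: [-0.8, 0.2, 0.2]
opening: 0.004
grasp_force: 0.2
```

Emit:
move_arm --increments '[{"xyz": [-0.5, 0, 0], "roll": 0, "grip": 0}, {"xyz": [-0.5, 0, 0], "roll": 0, "grip": 0}, {"xyz": [0, 0, 0], "roll": 0, "grip": 0}]'

```text
time_s: 11.5
position: [0.4742, -0.0943, -0.0004]
tcp_rot: [[-0.997, -0.083, 0.0], [-0.083, 0.997, -0.0], [-0.0, -0.0, -1.0]]
force: [-0.5, -0.1, 0.2]
opening: 0.005
grasp_force: 0.3
```

Emit:
move_arm --increments '[{"xyz": [-0.5, 0, 0], "roll": 0, "grip": 0}, {"xyz": [0, 0, 0], "roll": 0, "grip": 0}]'

```text
time_s: 11.67
position: [0.4747, -0.0943, -0.0004]
tcp_rot: [[-0.997, -0.083, 0.0], [-0.083, 0.997, -0.0], [-0.0, -0.0, -1.0]]
force: [-0.0, 0.6, -0.2]
opening: 0.007
grasp_force: 0.3
```

Emit:
move_arm --increments '[{"xyz": [-0.5, 0, 0], "roll": 0, "grip": 0}, {"xyz": [0, 0, 0], "roll": 0, "grip": 0}]'

```text
time_s: 11.83
position: [0.4751, -0.0942, -0.0005]
tcp_rot: [[-0.997, -0.083, -0.0], [-0.083, 0.997, 0.0], [0.0, 0.0, -1.0]]
force: [-0.9, 0.7, -0.2]
opening: 0.001
grasp_force: 0.3
```

Emit:
move_arm --increments '[{"xyz": [-0.5, 0, 0], "roll": 0, "grip": 0}, {"xyz": [0, 0, 0], "roll": 0, "grip": 0}]'

```text
time_s: 12.0
position: [0.4751, -0.0941, -0.0005]
tcp_rot: [[-0.997, -0.083, -0.001], [-0.083, 0.997, 0.0], [0.001, 0.0, -1.0]]
force: [-2.0, -0.4, 0.8]
opening: 0.003
grasp_force: 1.0
```

Emit:
move_arm --increments '[{"xyz": [-0.4, 0, 0], "roll": 0, "grip": 0}, {"xyz": [0, 0, 0], "roll": 0, "grip": 0}]'

```text
time_s: 12.17
position: [0.4751, -0.094, -0.0005]
tcp_rot: [[-0.997, -0.083, -0.002], [-0.083, 0.997, 0.0], [0.002, 0.001, -1.0]]
force: [-3.6, -1.7, 1.7]
opening: 0.006
grasp_force: 1.8
```

```bash
python3 pan.py
```

```text
[ 0.4751 -0.094  -0.0005] -0.13496850495749357 0.00010740429267139251 [-3.5617 -1.6503  1.692 ]
0.62 umax 313
panel x pct [-0.1226 -0.1221 -0.1175] 373
0.034 0.125 [313.9814 220.377 ]
0.034 0.161 [328.2206 221.1521]
0.022 0.125 [313.8907 224.5547]
0.022 0.161 [328.065  225.3458]
```

The panel is home: the push force rises, the motion stalls at x = -0.135 and the image agrees. Next I back off, lift, move over the knob and set a partial opening.

Emit:
move_arm --increments '[{"xyz": [0, 0, 0], "roll": 0, "grip": 0}, {"xyz": [8, 0, 0], "roll": 0, "grip": 0}, {"xyz": [8, 0, 0], "roll": 0, "grip": 0}, {"xyz": [0, 0, -30], "roll": 0, "grip": 0}, {"xyz": [0, 0, -40], "roll": 0, "grip": 0}]'

```text
time_s: 12.68
position: [0.4571, -0.0943, 0.0675]
tcp_rot: [[-0.997, -0.082, -0.007], [-0.082, 0.997, 0.004], [0.007, 0.004, -1.0]]
force: [1.1, -1.0, 0.1]
opening: 0.007
grasp_force: 0.0
```

Emit:
move_arm --increments '[{"xyz": [0, 0, -40], "roll": 0, "grip": 0}, {"xyz": [0, 0, -40], "roll": 0, "grip": 0}, {"xyz": [0, 0, -25], "roll": 0, "grip": 52}, {"xyz": [-30, 0, 0], "roll": 0, "grip": 52}, {"xyz": [-30, 0, 0], "roll": 0, "grip": 52}]'

```text
time_s: 13.1
position: [0.5207, -0.0907, 0.1773]
tcp_rot: [[-0.997, -0.082, 0.006], [-0.082, 0.997, -0.002], [-0.005, -0.002, -1.0]]
force: [0.5, 0.4, -1.3]
opening: 0.155
grasp_force: 0.0
```

Emit:
move_arm --increments '[{"xyz": [-30, 0, 0], "roll": 0, "grip": 52}, {"xyz": [-30, 0, 0], "roll": 0, "grip": 52}, {"xyz": [-30, 0, 0], "roll": 0, "grip": 52}, {"xyz": [0, 0, 0], "roll": 0, "grip": 52}, {"xyz": [0, 0, 0], "roll": 0, "grip": 52}]'

```text
time_s: 13.52
position: [0.6103, -0.0827, 0.1738]
tcp_rot: [[-0.996, -0.084, 0.001], [-0.084, 0.996, 0.0], [-0.001, 0.0, -1.0]]
force: [-0.7, 0.2, 0.2]
opening: 0.487
grasp_force: 0.0
```

```bash
cat > tip.py <<'E'
from h import *
np.set_printoptions(precision=4,suppress=True)
O=np.array([.6096,-.0827,0]);dr=np.array([.9964,.0845,0]);l=np.array([-.0845,.9964,0])
s=bot.read_state();T=s['position'];print(T,(T-O)@dr,(T-O)@l,s['force'],s['moment'],s['opening'],s['joint_positions'],s['time_s'])
p,d=bot.capture("side")
K,R,t=cam("side")
im=cv2.resize(p[90:240,200:400,::-1],None,fx=4,fy=4,interpolation=cv2.INTER_CUBIC)
y=s['tcp_rot'][:,1];x=s['tcp_rot'][:,0];hw=s['opening']*.0435
for off in(0,.024):
 for sy in(-1,1):
  for sx in(-.0095,.0095):
   for b in(hw,hw+.015):
    X=T+[0,0,off]+y*sy*b+x*sx
    u=(cv2.projectPoints(X[None],cv2.Rodrigues(R)[0],t,K,None)[0].ravel()-[200,90])*4;cv2.circle(im,(int(u[0]),int(u[1])),2,(0,0,255) if off==0 else (0,255,0),-1)
cv2.imwrite("pics/tip.png",im);
E
python3 tip.py
```

```text
[ 0.6103 -0.0827  0.1738] 0.0007213929023735466 -9.833545685746149e-05 [-0.7209  0.1995  0.1626] [ 0.0543 -0.0534  0.012 ] 0.48724832917687044 [ -18.1163   31.0989   84.929     0.0277   63.9407 -112.9458] 13.5167
```

View pics/tip.png

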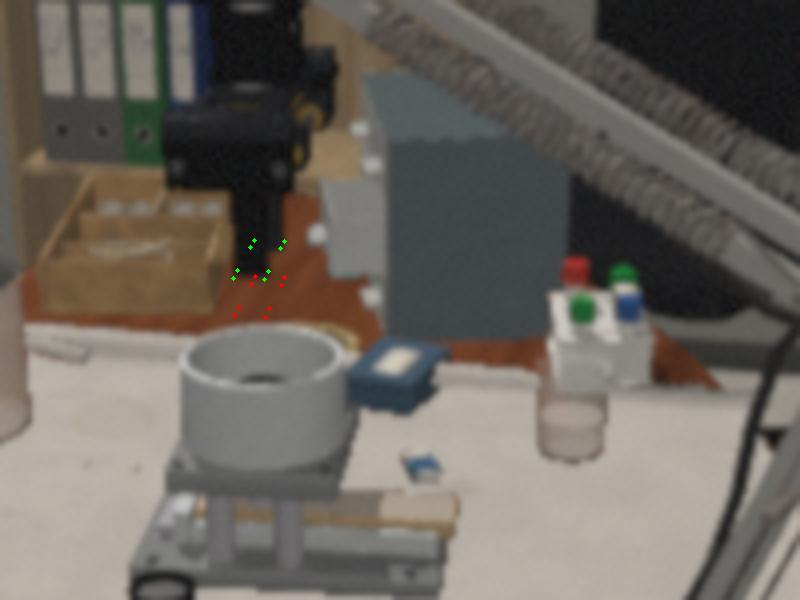

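The green dots (reported z + 24 mm) match the visible fingertips at about (252,272), so the z offset is confirmed. The fingers are centred over the ring. I'm descending carefully.

Emit:
move_arm --increments '[{"xyz": [0.5, 0, 25], "roll": 0, "grip": 52}, {"xyz": [0, 0, 20], "roll": 0, "grip": 52}, {"xyz": [0, 0, 10], "roll": 0, "grip": 52}, {"xyz": [0, 0, 0], "roll": 0, "grip": 52}]'

```text
time_s: 13.9
position: [0.6055, -0.0824, 0.117]
tcp_rot: [[-0.997, -0.082, -0.007], [-0.082, 0.997, 0.002], [0.006, 0.003, -1.0]]
force: [0.0, -0.3, -0.1]
opening: 0.518
grasp_force: 0.0
```

Emit:
move_arm --increments '[{"xyz": [0, 0, 6], "roll": 0, "grip": 52}, {"xyz": [0, 0, 6], "roll": 0, "grip": 52}, {"xyz": [0, 0, 6], "roll": 0, "grip": 52}, {"xyz": [0, 0, 5], "roll": 0, "grip": 52}, {"xyz": [0, 0, 0], "roll": 0, "grip": 52}]'

```text
time_s: 14.32
position: [0.6084, -0.0829, 0.0957]
tcp_rot: [[-0.997, -0.083, -0.001], [-0.083, 0.997, 0.0], [0.001, 0.001, -1.0]]
force: [0.4, 0.3, 0.2]
opening: 0.518
grasp_force: 0.0
```

Emit:
move_arm --increments '[{"xyz": [0, 0, 3], "roll": 0, "grip": 52}, {"xyz": [0, 0, 3], "roll": 0, "grip": 52}, {"xyz": [0, 0, 3], "roll": 0, "grip": 52}, {"xyz": [0, 0, 3], "roll": 0, "grip": 52}, {"xyz": [0, 0, 0], "roll": 0, "grip": 52}]'

```text
time_s: 14.73
position: [0.6086, -0.0829, 0.0839]
tcp_rot: [[-0.997, -0.083, -0.001], [-0.083, 0.997, 0.0], [0.001, 0.0, -1.0]]
force: [-0.5, -0.6, 1.0]
opening: 0.518
grasp_force: 0.0
```

Emit:
move_arm --increments '[{"xyz": [0, 0, 4], "roll": 0, "grip": 52}, {"xyz": [0, 0, 4], "roll": 0, "grip": 52}, {"xyz": [0, 0, 4], "roll": 0, "grip": 52}, {"xyz": [0, 0, 2], "roll": 0, "grip": 52}, {"xyz": [0, 0, 0], "roll": 0, "grip": 52}]'

```text
time_s: 15.15
position: [0.6085, -0.0829, 0.0698]
tcp_rot: [[-0.997, -0.083, -0.001], [-0.083, 0.997, 0.0], [0.001, 0.001, -1.0]]
force: [-0.1, -0.5, 0.3]
opening: 0.525
grasp_force: 0.0
```

```bash
python3 tip.py; python3 - <<'E'
from h import *
s=bot.read_state();print(s['force'],s['moment'],s['position'])
E
```

```text
[ 0.6085 -0.0829  0.0698] -0.001140655916403842 -5.680963721604052e-05 [-0.071  -0.5357  0.3377] [ 0.113  -0.1413  0.0541] 0.5246856009412725 [ -18.1684   38.8354   89.63      0.0011   51.6178 -112.9344] 15.15
[-0.32928604  0.05964885  0.11773042] [ 0.12119    -0.07332298 -0.03397513] [ 0.60868644 -0.08290991  0.07010956]
```

View pics/tip.png

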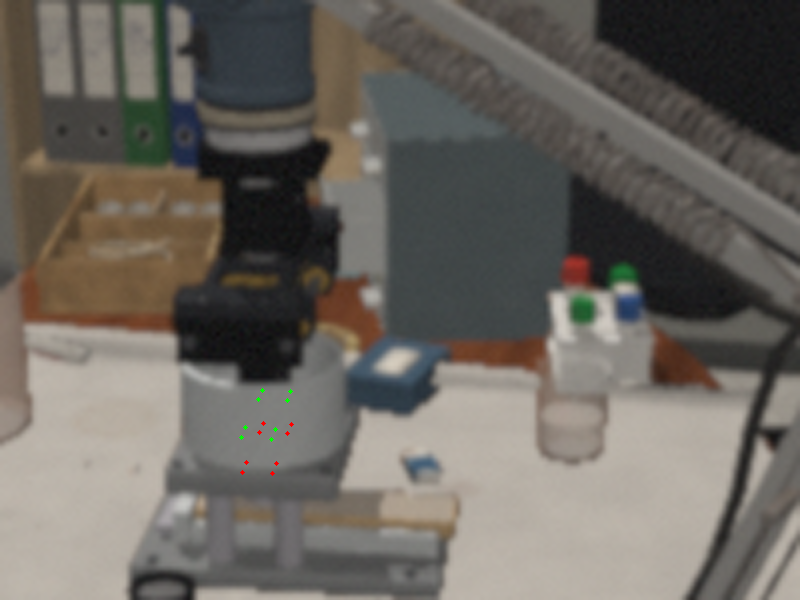

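The gripper body is clear above the rim and the fingers are inside the ring, with no contact force. Next I descend the last 9 mm and close.

Emit:
move_arm --increments '[{"xyz": [-1, 0, 3], "roll": 0, "grip": 52}, {"xyz": [0, 0, 3], "roll": 0, "grip": 52}, {"xyz": [0, 0, 2], "roll": 0, "grip": 52}, {"xyz": [0, 0, 0], "roll": 0, "grip": 52}, {"xyz": [0, 0, 0], "roll": 0, "grip": 52}]'

```text
time_s: 15.62
position: [0.6098, -0.0829, 0.0623]
tcp_rot: [[-0.997, -0.083, -0.0], [-0.083, 0.997, 0.0], [0.0, 0.0, -1.0]]
force: [-0.0, 0.5, -0.2]
opening: 0.519
grasp_force: 0.0
```

Emit:
move_arm --increments '[{"xyz": [0, 0, 0], "roll": 0, "grip": 20}, {"xyz": [0, 0, 0], "roll": 0, "grip": 20}, {"xyz": [0, 0, 0], "roll": 0, "grip": 20}, {"xyz": [0, 0, 0], "roll": 0, "grip": 20}, {"xyz": [0, 0, 0], "roll": 0, "grip": 20}]'

```text
time_s: 16.03
position: [0.6102, -0.0836, 0.0627]
tcp_rot: [[-0.997, -0.083, 0.0], [-0.083, 0.997, -0.001], [-0.0, -0.001, -1.0]]
force: [-0.4, -3.5, 0.2]
opening: 0.381
grasp_force: 30.0
```

```bash
cat > st.py <<'E'
from rig import bot
import numpy as np
np.set_printoptions(precision=3,suppress=True)
s=bot.read_state();R=s['tcp_rot'];print(s['time_s'],s['position'],"ang",np.degrees(np.arctan2(R[1,0],R[0,0])),"F",s['force'],"M",s['moment'],"q6",s['joint_positions'][5],"tau",s['tau'][[0,3,4,5]],s['opening'],s['grasp_force'])
E
python3 st.py
```

```text
16.0333 [ 0.61  -0.084  0.063] ang -175.22664342030697 F [-0.377 -3.473  0.191] M [-0.357 -0.1    0.021] q6 -112.89659167951783 tau [ 1.878  0.561  0.214 -0.01 ] 0.38077263681260987 29.999241633340716
```

Gripped: opening 0.381 (33 mm), grip force 30 N. Now I turn clockwise in like steps and read the moment.

Emit:
move_arm --increments '[{"xyz": [0, -0.6, 0], "roll": 0.04, "grip": 20}, {"xyz": [0, 0, 0], "roll": 0.04, "grip": 20}, {"xyz": [0, 0, 0], "roll": 0.04, "grip": 20}, {"xyz": [0, 0, 0], "roll": 0.04, "grip": 20}]'

```text
time_s: 16.37
position: [0.6101, -0.0835, 0.0627]
tcp_rot: [[-0.997, 0.077, 0.0], [0.077, 0.997, -0.0], [-0.0, -0.0, -1.0]]
force: [0.3, -0.5, 0.6]
opening: 0.381
grasp_force: 30.0
```

```bash
python3 st.py
```

```text
16.3667 [ 0.61  -0.084  0.063] ang 175.56607985327918 F [ 0.299 -0.46   0.583] M [-0.016 -0.141  0.306] q6 -103.72982761877238 tau [0.322 0.345 0.141 0.001] 0.38147042499614053 29.997489941306412
```

Emit:
move_arm --increments '[{"xyz": [0, 0, 0], "roll": 0.04, "grip": 20}, {"xyz": [0, 0, 0], "roll": 0.04, "grip": 20}, {"xyz": [0, 0, 0], "roll": 0.04, "grip": 20}]'

```text
time_s: 16.62
position: [0.6102, -0.0835, 0.0627]
tcp_rot: [[-0.981, 0.196, 0.0], [0.196, 0.981, -0.0], [-0.0, -0.0, -1.0]]
force: [0.5, -1.4, 1.0]
opening: 0.38
grasp_force: 30.0
```

```bash
python3 st.py
```

```text
16.6167 [ 0.61  -0.083  0.063] ang 168.6929638962392 F [ 0.483 -1.442  0.991] M [-0.007 -0.13   0.346] q6 -96.85624238741 tau [0.199 0.306 0.149 0.002] 0.38033269896081146 29.997354713268578
```

Emit:
move_arm --increments '[{"xyz": [0, 0, 0], "roll": 0.04, "grip": 20}, {"xyz": [0, 0, 0], "roll": 0.04, "grip": 20}, {"xyz": [0, 0, 0], "roll": 0.04, "grip": 20}]'

```text
time_s: 16.87
position: [0.6102, -0.0834, 0.0627]
tcp_rot: [[-0.95, 0.312, 0.0], [0.312, 0.95, -0.0], [-0.0, 0.0, -1.0]]
force: [0.4, -1.0, 0.3]
opening: 0.382
grasp_force: 30.0
```

```bash
python3 st.py
```

```text
16.8667 [ 0.61  -0.083  0.063] ang 161.8145667020713 F [ 0.44  -1.015  0.338] M [ 0.044 -0.174  0.372] q6 -89.9791707807535 tau [0.054 0.264 0.16  0.002] 0.38174430732100645 29.99754894990474
```

Emit:
move_arm --increments '[{"xyz": [0, 0, 0], "roll": 0.04, "grip": 20}, {"xyz": [0, 0, 0], "roll": 0.04, "grip": 20}, {"xyz": [0, 0, 0], "roll": 0.04, "grip": 20}]'

```text
time_s: 17.12
position: [0.6102, -0.0833, 0.0627]
tcp_rot: [[-0.906, 0.423, 0.0], [0.423, 0.906, -0.0], [-0.0, 0.0, -1.0]]
force: [0.6, 0.4, 0.7]
opening: 0.382
grasp_force: 30.0
```

```bash
python3 st.py
```

```text
17.1167 [ 0.61  -0.083  0.063] ang 154.94806220984015 F [0.619 0.372 0.654] M [ 0.092 -0.257  0.367] q6 -83.11188319747723 tau [-0.152  0.241  0.177  0.05 ] 0.3822104788983835 29.997496604919434
```

Emit:
move_arm --increments '[{"xyz": [0, 0, 0], "roll": 0.04, "grip": 20}, {"xyz": [0, 0, 0], "roll": 0.04, "grip": 20}, {"xyz": [0, 0, 0], "roll": 0.04, "grip": 20}]'

```text
time_s: 17.37
position: [0.6103, -0.0832, 0.0627]
tcp_rot: [[-0.849, 0.529, 0.001], [0.529, 0.849, -0.0], [-0.0, 0.0, -1.0]]
force: [-0.1, -1.1, 0.1]
opening: 0.38
grasp_force: 30.0
```

```bash
python3 st.py
```

```text
17.3667 [ 0.61  -0.083  0.063] ang 148.0882505969649 F [-0.111 -1.142  0.076] M [ 0.062 -0.225  0.428] q6 -76.24710640869966 tau [-0.359  0.229  0.198  0.108] 0.37983425814076704 29.997367593459785
```

The moment and the joint-6 torque have started to rise, which puts the touch near q6 ≈ -88°. Smaller steps now.

Emit:
move_arm --increments '[{"xyz": [0, 0, 0], "roll": 0.04, "grip": 20}]'

```text
time_s: 17.45
position: [0.6103, -0.0832, 0.0627]
tcp_rot: [[-0.827, 0.562, 0.0], [0.562, 0.827, 0.0], [-0.0, 0.0, -1.0]]
force: [0.6, -0.2, 0.2]
opening: 0.377
grasp_force: 30.0
```

```bash
python3 st.py
```

```text
17.45 [ 0.61  -0.083  0.063] ang 145.79885066684346 F [ 0.622 -0.227  0.217] M [ 0.036 -0.261  0.424] q6 -73.95710200277256 tau [-0.427  0.225  0.206  0.127] 0.37718610576449 29.99745878856629
```

Emit:
move_arm --increments '[{"xyz": [0, 0, 0], "roll": 0.04, "grip": 20}]'

```text
time_s: 17.53
position: [0.6103, -0.0832, 0.0627]
tcp_rot: [[-0.804, 0.595, 0.001], [0.595, 0.804, -0.0], [-0.0, 0.0, -1.0]]
force: [0.5, 0.7, 0.4]
opening: 0.385
grasp_force: 30.0
```

```bash
python3 st.py
```

```text
17.5333 [ 0.61  -0.083  0.063] ang 143.51371879217683 F [0.544 0.667 0.403] M [ 0.092 -0.235  0.432] q6 -71.67115844879689 tau [-0.495  0.222  0.214  0.146] 0.38535913698774776 29.99735690653324
```

Emit:
move_arm --increments '[{"xyz": [0, 0, 0], "roll": 0.03, "grip": 20}]'

```text
time_s: 17.62
position: [0.6104, -0.0832, 0.0627]
tcp_rot: [[-0.786, 0.618, 0.001], [0.618, 0.786, 0.0], [-0.001, 0.0, -1.0]]
force: [0.5, 0.1, 0.1]
opening: 0.38
grasp_force: 30.0
```

```bash
python3 st.py
```

```text
17.6167 [ 0.61  -0.083  0.063] ang 141.80524917168782 F [0.469 0.092 0.057] M [ 0.072 -0.273  0.476] q6 -69.96463484625345 tau [-0.531  0.224  0.219  0.289] 0.3804457879166283 29.99800626654178
```

Emit:
move_arm --increments '[{"xyz": [0, 0, 0], "roll": 0.03, "grip": 20}]'

```text
time_s: 17.7
position: [0.6104, -0.0832, 0.0627]
tcp_rot: [[-0.767, 0.641, 0.001], [0.641, 0.767, 0.0], [-0.0, 0.0, -1.0]]
force: [0.8, 0.2, 0.0]
opening: 0.387
grasp_force: 30.0
```

```bash
python3 st.py
```

```text
17.7 [ 0.61  -0.083  0.063] ang 140.10958342234898 F [0.751 0.207 0.004] M [ 0.081 -0.263  0.54 ] q6 -68.26533671665604 tau [-0.578  0.222  0.226  0.256] 0.38718400928632485 29.997916957363486
```

By torque and by angle past the touch, the clamp is at about 26 to 33 N. Releasing and withdrawing upward.

Emit:
move_arm --increments '[{"xyz": [0, 0, 0], "roll": 0, "grip": 52}, {"xyz": [0, 0, 0], "roll": 0, "grip": 52}, {"xyz": [0, 0, 0], "roll": 0, "grip": 52}, {"xyz": [0, 0, 0], "roll": 0, "grip": 52}, {"xyz": [0, 0, 0], "roll": 0, "grip": 52}]'

```text
time_s: 18.12
position: [0.6099, -0.0835, 0.0625]
tcp_rot: [[-0.767, 0.642, -0.0], [0.642, 0.767, 0.0], [0.0, 0.0, -1.0]]
force: [-0.6, 0.2, -0.3]
opening: 0.512
grasp_force: 0.0
```

```bash
python3 st.py
```

```text
18.1167 [ 0.61  -0.083  0.063] ang 140.0746334768313 F [-0.595  0.192 -0.349] M [ 0.029 -0.127  0.005] q6 -68.2680835617399 tau [ 0.024 -0.001  0.087 -0.001] 0.5122633329788714 0.0
```

Emit:
move_arm --increments '[{"xyz": [0, 0, -4], "roll": 0, "grip": 52}, {"xyz": [0, 0, -8], "roll": 0, "grip": 52}, {"xyz": [0, 0, -15], "roll": 0, "grip": 52}, {"xyz": [0, 0, -15], "roll": 0, "grip": 52}, {"xyz": [0, 0, -15], "roll": 0, "grip": 52}]'

```text
time_s: 18.53
position: [0.6101, -0.0836, 0.1208]
tcp_rot: [[-0.767, 0.642, 0.0], [0.642, 0.767, -0.0], [-0.0, 0.0, -1.0]]
force: [-0.1, -0.3, 0.1]
opening: 0.521
grasp_force: 0.0
```

Emit:
move_arm --increments '[{"xyz": [0, 0, -25], "roll": 0, "grip": 52}, {"xyz": [0, 0, -35], "roll": 0, "grip": 52}, {"xyz": [0, 0, -35], "roll": 0, "grip": 52}, {"xyz": [0, 0, 0], "roll": 0, "grip": 52}, {"xyz": [0, 0, 0], "roll": 0, "grip": 52}]'

```text
time_s: 18.95
position: [0.6119, -0.0841, 0.2183]
tcp_rot: [[-0.767, 0.642, 0.007], [0.642, 0.767, -0.002], [-0.007, 0.003, -1.0]]
force: [-0.1, 0.4, -0.9]
opening: 0.517
grasp_force: 0.0
```

```bash
python3 st.py; python3 pan.py
```

```text
18.95 [ 0.612 -0.084  0.218] ang 140.08183986127722 F [-0.057  0.425 -0.851] M [ 0.031 -0.138  0.055] q6 -68.26064068724556 tau [ 0.04  -0.001  0.044  0.   ] 0.5174503152884189 0.0
[ 0.6119 -0.0841  0.2183] 0.002155233772424136 -0.001543991395791742 [-0.0572  0.4252 -0.8511]
0.8 umax 314
panel x pct [-0.1229 -0.1226 -0.1194] 361
0.034 0.125 [313.9814 220.377 ]
0.034 0.161 [328.2206 221.1521]
0.022 0.125 [313.8907 224.5547]
0.022 0.161 [328.065  225.3458]
```

View pics/last.png

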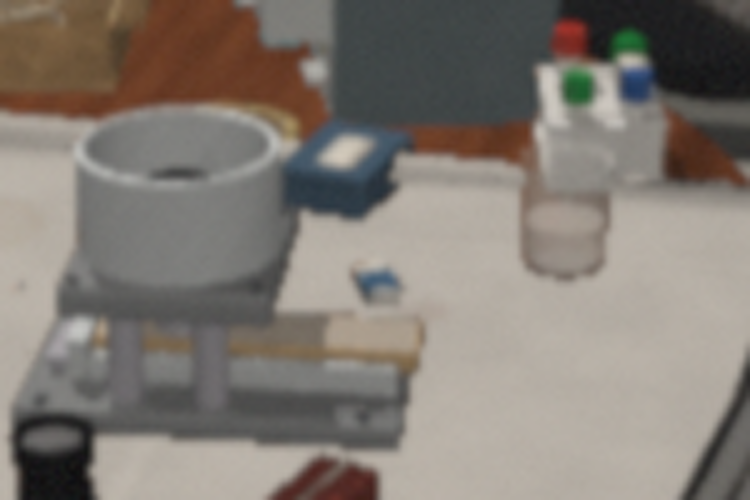

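The panel's front end is at about (420,345), at the home position. The foot is down, the bystanders are undisturbed and the arm is clear. Handing in.

```bash
python3 -c "
from rig import bot
print(bot.hand_in())"
```

```text
the job is handed in; nothing more can be done
None
```

The job is handed in, result not shown: the panel is home against the stop and clamped at about 30 N (estimated 26–33 N from torque and turn angle), with the arm clear and the other things undisturbed.

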